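# Back the tube bender off its holding pawl

### The job

The bench tube bender is still held on its bend by the holding pawl in the ratchet. Ease the handle forward only just enough to take the load off the pawl (at most about 5 degrees, so the tube is not bent further), swing the pawl clear of the teeth without forcing it, then turn the die back with the handle until it bears lightly on its home stop. Finally swing the pawl fully back in between the teeth and let go, with the other things on the bench left where they lie.

Things in the scene. Friction and masses are not known exactly. Their poses are not given: they have to be found in the camera images.
- bender: hand tube bender bolted to the bench: cream base plate 12 mm thick, from -88 to +98 mm in x and -146 to +90 mm in y about the origin, which lies on the bench surface under the die's upright axis (z up). Nothing on it is higher than 76 mm but the handle's grip. Forward (bending) is counter-clockwise seen from above, back is clockwise.
- die: ratchet wheel (z 14 to 26 mm, 16 teeth, tip radius 69 mm, root 60.5), die (radius 50, to z 49) and bent copper tube (its tail reaches out to 133 mm at z 39), one piece turning on the bender's axis; origin there at bench height. Its x axis is the bender's x when home; at the start it stands about 1.11 rad (63.5 deg) counter-clockwise of that, resting on the pawl. Stiff: stays where left.
- hub (a point): top of the handle's hub on the die's axis, 76 mm above the bench. It takes about 2.7 Nm to turn the die forward, 1.3 (start) to 2 Nm (near home) to turn it back: 16 N, and 8 to 12 N, at the grip.
- grip (a point): centre of the top of the handle's upright grey round grip, 26 mm thick, 62 to 146 mm above the bench, 170 mm from the die's axis. The handle drives the die with free play: drawn back, its arm lies 84 to 96 deg counter-clockwise of the die's x axis (it is clamped on at no exact angle), pushed forward 11 deg more. It starts anywhere in the play, where 1 N moves it; when it is used up the force rises sharply.
- pawl: holding pawl: flat steel lever at z 14 to 26 mm on the right of the ratchet. Origin on its upright pivot pin at (-40, -90) mm in the bender's frame, at bench height. Fully in, its x axis is parallel to the bender's x; it swings out clockwise seen from above, by up to 0.5 rad, is clear of the teeth from 0.2 rad, and stays where it is put.
- pawl_nose (a point): rounded nose of the pawl, 5 mm thick. It can leave the tooth only when the die stands 0.045 to 0.09 rad (2.5 to 5 deg) forward of where it rests on the pawl; with less, the tooth traps it. Over 0.1 rad forward bends the tube further. At home the tooth stands 0.07 rad off, so the nose goes in freely.
- pawl_knob (a point): centre of the top of the pawl's upright steel thumb knob, 16 mm thick, free from 26 to 76 mm above the bench, 92 mm from the pivot pin, at (88, -28) mm from it in the pawl's own frame. Free, the pawl swings with about 1.5 N at the knob; trapped, it resists to over 12 N, and more than about 6 N forces it (nose and tooth over 40 N).
- stop: home stop: upright steel stud 12 mm thick, 38 mm high, at (75, -13) mm on the plate. A lug 14 mm wide on the die, 38 to 84 mm from the axis on the die's x axis, comes to bear on it when the die is home (die angle 0) and, the die being stiff, goes on bearing on it when let go. More than 60 N between them, about 25 N beyond the turning force at the grip, is too hard.
- spanner: steel spanner, 160 mm, lying right of the base plate
- elbow: bent piece of copper tube, 10 mm thick, about 75 x 70 mm, lying on the bench beside the base plate, left of it and towards the robot
- grease: white jar, 64 mm across, 62 mm high, beyond the bender
- hammer: hammer lying on the right
- screwdriver: screwdriver lying on the left
- square: try square with wooden stock, blade 150 mm, lying on the left
- brush: brush lying on the right
- cutter: small tube cutter, 55 x 30 mm body with a black knob, lying on the right

How it is judged (in metres and radians):
On the way, in this order (a step that is already met when the one before it is completed fails the run):
1. the pawl is swung clear of the teeth (over 0.2 rad out) while the die still stands on its bend (angle between the x axis of pawl and the x axis of bender, either way round above 0.2 rad and angle between the x axis of die and the x axis of bender, either way round above 1 rad), for 0.2 s.
2. the die bears on its home stop with the pawl still clear (angle between the x axis of pawl and the x axis of bender, either way round above 0.2 rad and angle between the x axis of die and the x axis of bender, either way round below 0.02 rad and contact force between stop and die above 1 N), for 0.2 s.
At the end, for the whole second after the job is handed in: the die is home (within 0.02 rad) and bears on its stop with at least 1 N, the pawl is fully in between the teeth (within 0.04 rad), both at rest and let go (contact force between stop and die above 1 N and angle between the x axis of die and the x axis of bender, either way round below 0.02 rad and angle between the x axis of pawl and the x axis of bender, either way round below 0.04 rad and angular speed of each of die, pawl below 0.05 rad/s); the robot touches nothing.
It fails at once if the tube is bent further: the die goes more than 0.1 rad (5.7 deg) forward of where it rested on the pawl (angle between the x axis of die and the x axis of bender, either way round above 1.208 rad).
It fails at once if the pawl is forced: nose and tooth press on each other with more than 40 N (contact force between pawl and die above 40 N).
It fails at once if the die is driven hard onto its home stop (more than 60 N) (contact force between stop and die above 60 N).
It fails at once if another thing on the bench is moved by more than 20 mm (distance of any of spanner, elbow, grease, hammer, screwdriver, square, brush, cutter from where it was at the start of the episode above 0.02 m).
It also fails if it takes over 72 s, if anything falls off the work surface, if the arm or the gripper's body presses on something with over 40 N, if the wrist force passes 120 N, or if a joint passes its speed limit or range.

### The arm

A 7-joint arm with a two-finger parallel gripper is mounted at the origin on the work surface. World frame = base frame: x ahead of the robot, y to its left, z up, the work surface at z = 0. Lengths are in m, angles in degrees, forces in N, time in s.
With the tool pointing down it reaches from about 0.425 to 0.875 m from the base axis. Payload 4.7 kg.
Tool frame: the origin (TCP) lies midway between the tips of the shut fingers; the grasp point (between the pads) lies 19 mm behind it; z points along the fingers, x is the direction in which the jaws open and shut, and the axes are right-handed (so a half turn about z gives the same grasp; the last joint's range is limited). The gripper opens to 87 mm and grips with 3 to 60 N. Pads are 19 mm wide; open, the fingers measure 117 mm over their backs; the gripper's body (75 mm by 190 mm) begins 51 mm behind the grasp point.
Start: joints at [-66.343, 18.392, -4.016, 83.108, 1.295, 78.541, -3.26], TCP at [0.252, 0.599, 0.223] pointing down, gripper open.
Joint ranges: [-163.93, 163.93], [-17.29, 119.83], [-79.2, 71.16], [3.27, 140.29], [-89.18, 269.18], [5.43, 117.66], [-154.24, 154.24]. Speed limits (degrees/s): [147.25, 147.25, 180, 180, 180, 180, 180].

### API

Orientations are given as [roll, pitch, yaw] about the fixed x, y, z axes, in that order (R = Rz(yaw) Ry(pitch) Rx(roll)).
In Python, from cell import telemetry, optics, env gives the robot as it stands.
- The arm moves only by the tool arm_command, never from a script. Its arguments are lists of equal length, an entry for each row: "translation": the shift along the tool's x, y, z in cm, a list of three; "twist": the turn about the tool's z in degrees. In form: {"translation": [[x, y, z], ...], "twist": [twist, ...]}. A call has 1 to 10 rows; each row shifts and turns the pose as measured when the row begins, along the tool's axes as they then stand; what a row does not reach is not made up. A row lasts 1/8 s, in which the tool goes at most 62.5 mm and 10.7 degrees, less where a joint would pass 70% of its speed; a pose out of reach is approached as far as the arm can. A call is refused whole if a number of a shift passes 6.25 or a number of a turn 10.7, either way. A call with a gripper value outside its range is refused whole. "grip" is the opening in per cent of the stroke, from 0 (shut) to 100 (fully open), set as the call begins (left out, the last holds). The fingers move at their own pace and stop on an object; "force" is the grip in N (left out, the last holds). Time passes only in rows, so rows that do not move let the fingers close. It gives the time, the measured TCP pose, the force and the opening at its end, in the units of the state.
- telemetry.get_obs(): the state, without advancing time (a new reading comes with each control period).
- optics.read_camera(name): name is "side" or "top" or "wrist"; returns a dict with "img" (480x640x3 uint8, blue, green, red), "fx", "fy", "cx", "cy" (pixels), "dist" ([k1, k2, p1, p2, k3] as OpenCV has them; the pictures are not rectified), "extrinsics" (4x4, takes a point from camera to world coordinates); the wrist camera has in their place "hand_eye" (4x4, takes a point from camera to tool coordinates, whose origin is the TCP and whose axes are the tool frame's). Camera axes: x right, y up, looking along -z (the intrinsics and any distortion apply to the point x, -y, -z); pixel columns grow to the right and rows downward; lengths in m; the calibration is good to about 2 mm. A picture is of the moment at which its call begins: read the wrist's pose just before it. There is no depth.
- env.sign_off(): hands the job in, once; it reports no verdict.
The state is a dict: "time_s": time; "qpos": joint angles; "joint_velocities": joint speeds; "effort": joint torques, N m; "tool_pos": TCP position; "tool_rot": TCP orientation; "force": force on the tool from outside, world axes, zero at the start; "wrist_torque": the same for the moment, N m; "grip_width": finger opening in m.
Only numpy, scipy, OpenCV 4.12 (cv2) and the standard library are available. Lean on these libraries where they do the work, as an engineer would, in place of code of your own. Each camera call takes 0.05 s, during which the arm holds its last target. There are 200 camera calls.

## Working session

There is one attempt and no reset: what is moved stays moved. The work goes in short steps, Python scripts to look and compute and a tool call to move; the robot and the scene stay as the last step left them, time stands still between calls to the robot, and variables do not carry over. Pictures are saved under pics/ and viewed, about 8 in all and at most 12, crops included, and the job is handed in when it is done.

Besides the shell and the picture viewer there is one more tool, called after "Emit:" in YAML: its name, and indented under it one key for each argument. arm_command: Moves the arm, as the interface text tells. Its arguments: {"type":"object","properties":{"translation":{"type":"array","items":{"type":"array","items":{"type":"number"}}},"twist":{"type":"array","items":{"type":"number"}},"grip":{"type":"number"},"force":{"type":"number"}},"required":["translation","twist"]}

```bash
mkdir -p pics; ls; cat > h.py <<'E'
import numpy as np, cv2
from scipy.spatial.transform import Rotation as R
from cell import telemetry, optics, env
def tool():
    o=telemetry.get_obs(); T=np.eye(4); T[:3,3]=o["tool_pos"]; T[:3,:3]=R.from_euler('xyz',o["tool_rot"],degrees=True).as_matrix(); return T,o
def cam(name,save=None):
    T,o=tool(); c=optics.read_camera(name)
    c["E"]=np.array(c["extrinsics"]) if "extrinsics" in c else T@np.array(c["hand_eye"])
    c["K"]=np.array([[c["fx"],0,c["cx"]],[0,c["fy"],c["cy"]],[0,0,1.]])
    if save: cv2.imwrite("pics/"+save,c["img"])
    return c
def ray(c,px):
    p=cv2.undistortPoints(np.array(px,float).reshape(-1,1,2),c["K"],np.array(c["dist"],float)).reshape(-1,2)
    d=np.c_[p[:,0],-p[:,1],-np.ones(len(p))]@c["E"][:3,:3].T
    return c["E"][:3,3],d
def onz(c,px,z):
    o,d=ray(c,px); return o+d*((z-o[2])/d[:,2])[:,None]
def proj(c,P):
    P=np.atleast_2d(P); q=(P-c["E"][:3,3])@c["E"][:3,:3]; q=q*[1,-1,-1]
    return cv2.projectPoints(q,np.zeros(3),np.zeros(3),c["K"],np.array(c["dist"],float))[0].reshape(-1,2)
E
python3 - <<'E'
from h import *
t,o=tool(); print(o)
for n in("top","side"):
    c=cam(n,n+"0.png"); print(n,c["K"],c["E"],c["dist"])
    np.savez(n+".npz",**{k:c[k] for k in("img","K","E","dist")})
E
```

```text
pics
{'time_s': 0.0, 'qpos': array([-66.34180308,  18.440963  ,  -4.01371921,  83.17673561,
         1.29289986,  78.54183113,  -3.25856453]), 'joint_velocities': array([ 0.08411606,  0.04439109,  0.03332595,  0.02285237, -0.07852983,
        0.07991843, -0.01491217]), 'effort': array([ 8.25380466e-04, -4.91289139e+01, -4.03392361e-01, -3.12528312e+01,
       -6.38298341e-02,  4.39305918e-02,  1.84798878e-04]), 'tool_pos': array([0.25224098, 0.59843456, 0.22142364]), 'tool_rot': array([1.79995592e+02, 1.14406539e-01, 6.71508855e+01]), 'force': array([-0.19721447, -0.05381505, -0.43067085]), 'wrist_torque': array([ 0.03720424, -0.02584057, -0.00098471]), 'grip_width': 0.08733527790350935}
top [[501.64909331   0.         314.00602799]
 [  0.         501.64909331 246.05302094]
 [  0.           0.           1.        ]] [[-0.00904045  0.98796737 -0.15439799  0.40360022]
 [-0.99995369 -0.00842234  0.00465703 -0.02376211]
 [ 0.0033006   0.15443294  0.98799776  1.27958306]
 [ 0.          0.          0.          1.        ]] [0.04001782 0.         0.         0.         0.        ]
side [[534.7332352    0.         304.98530358]
 [  0.         534.7332352  243.11315726]
 [  0.           0.           1.        ]] [[ 0.95294687  0.15017669 -0.26332341  0.18134475]
 [-0.30231848  0.5346281  -0.78916179 -1.10865476]
 [ 0.02226639  0.83163679  0.55487337  0.90688183]
 [ 0.          0.          0.          1.        ]] [-0.14885176  0.          0.          0.          0.        ]
```

View pics/top0.png

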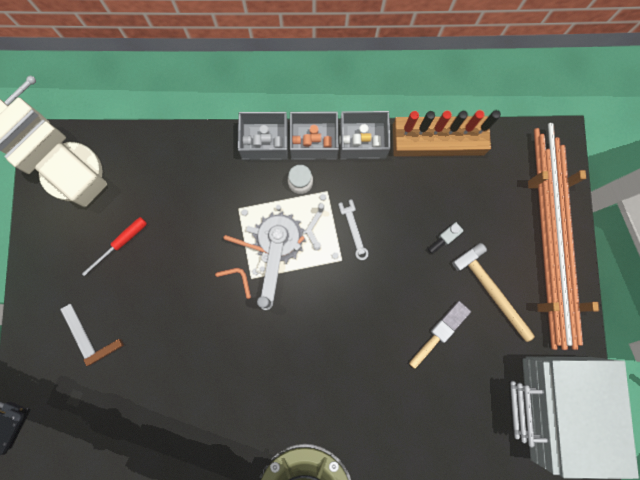

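View pics/side0.png

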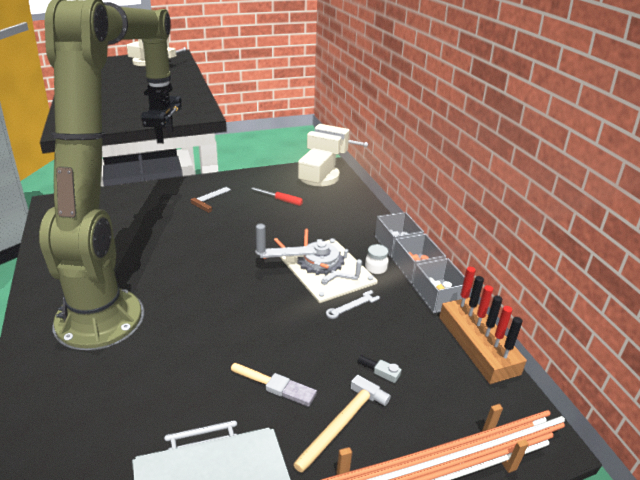

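The top view shows the bender with its hub near (278,234) and grip top near (265,302). The pawl lies on the right at about (313,230), and the elbow is lower left at (240,280). Next I'll fit the plate and enlarge that area.

```bash
python3 - <<'E'
from h import *
c=dict(np.load("top.npz")); s=dict(np.load("side.npz"))
img=c["img"]; hsv=cv2.cvtColor(img,cv2.COLOR_BGR2HSV)
b,g,r=[img[...,i].astype(int) for i in range(3)]
m=((b>170)&(r>b+4)&(r>200)).astype(np.uint8)*255
m[:185]=0;m[290:]=0;m[:,:230]=0;m[:,350:]=0
cn=np.vstack([k for k in cv2.findContours(m,0,2)[0] if cv2.contourArea(k)>20])
P=onz(c,cn.reshape(-1,2),.012)
rc=cv2.minAreaRect((P[:,:2]*1000).astype(np.float32)); print(rc,cv2.boxPoints(rc))
print("hub",onz(c,[[278,233]],.076),"grip",onz(c,[[265,301]],.146))
# ground pts
for n,im,(x,y,w,h),f in(("top",img,(210,180,160,130),5),("side",s["img"],(245,215,140,105),5)):
    cv2.imwrite(f"pics/{n}crop.png",cv2.resize(im[y:y+h,x:x+w],None,fx=f,fy=f,interpolation=2))
E
```

```text
((633.8312377929688, 33.08897399902344), (185.43121337890625, 235.2748260498047), 10.8629732131958) [[520.607   131.14514]
 [564.9471  -99.91372]
 [747.0555  -64.96719]
 [702.7154  166.09167]]
hub [[0.62463382 0.0580233  0.076     ]] grip [[0.45678088 0.0820902  0.146     ]]
```

View pics/topcrop.png

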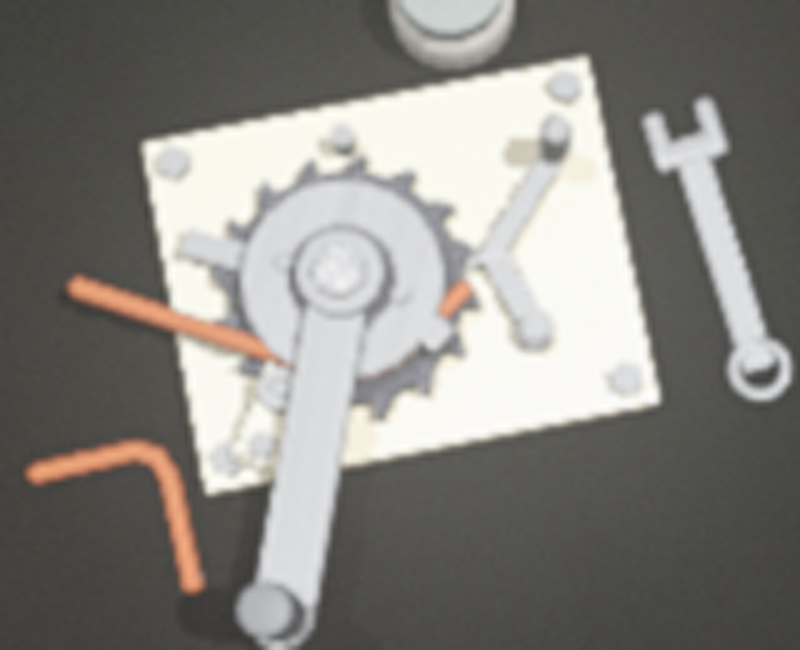

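The enlarged view shows the stop stud at crop (342,135), the pawl pivot at (530,330), the knob at (555,130) and the nose between the teeth at (480,255). The handle grip is at (268,608). That puts the bender origin at about (0.624, 0.059) with yaw 10.9°. Moving above the grip.

Emit:
arm_command:
  translation:
    - [-4,3.9,0]
    - [-4,3.9,0]
    - [-4,3.9,0]
    - [-4,3.9,0]
    - [-4,3.9,0]
    - [-4,3.9,0]
    - [-4,3.9,0]
    - [-4,3.9,0]
    - [-4,3.9,0]
    - [-2,2,0]
  twist: [0,0,0,0,0,0,0,0,0,0]
  grip: 80

```text
time_s: 1.35
tool_pos: [0.4497, 0.0895, 0.2175]
tool_rot: [-179.8, 0.3, 67.4]
force: [0.4, 0.3, 0.3]
grip_width: 0.069
```

```bash
cat >> h.py <<'E'
O=np.array([.624,.059]); TH=np.radians(10.86)
def B2w(x,y): return O+np.array([x*np.cos(TH)-y*np.sin(TH), x*np.sin(TH)+y*np.cos(TH)])
def go(x,y,z=None,yaw=None):
    T,o=tool(); d=np.array([x,y,T[2,3] if z is None else z])-T[:3,3]
    print("t",round(o["time_s"],2),"pos",o["tool_pos"].round(4),"rot",o["tool_rot"].round(1),"F",o["force"].round(1),"w",round(o["grip_width"],4))
    print("tool shift cm",(T[:3,:3].T@d*100).round(2), "twist",None if yaw is None else round(o["tool_rot"][2]-yaw,1))
E
python3 - <<'E'
from h import *
go(.457,.082,.105,82)
c=cam("wrist","w1.png"); print(c["E"].round(3))
k=dict(np.load("top.npz"));print("knob from top",onz(k,[[321.2,205.0]],.076),"nominal",B2w(48,-118))
E
```

```text
t 1.35 pos [0.4497 0.0895 0.2175] rot [-179.8    0.3   67.4] F [0.4 0.3 0.3] w 0.069
tool shift cm [-0.35  0.99 11.25] twist -14.6
[[ 0.383 -0.883 -0.27   0.376]
 [ 0.924  0.364  0.119  0.121]
 [-0.006 -0.295  0.955  0.38 ]
 [ 0.     0.     0.     1.   ]]
knob from top [[ 0.693721   -0.04805072  0.076     ]] nominal [  69.99670691 -106.78400415]
```

View pics/w1.png

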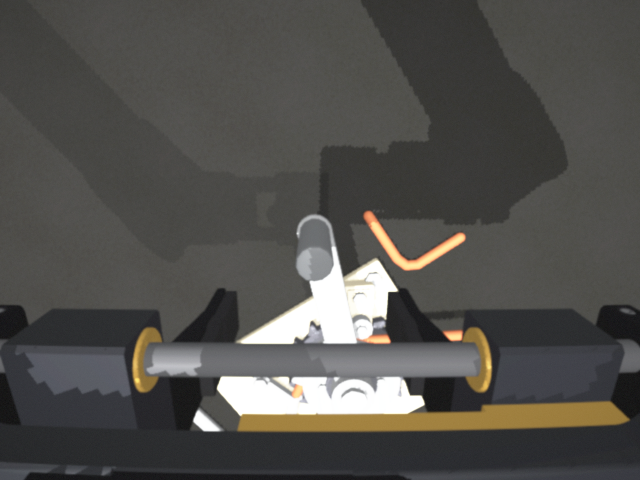

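The wrist view shows the grip top, nearest the camera, near pixel (315,262), with the arm running down to the bender and the elbow to the right. I'll cast that ray onto z = 0.146.

```bash
sed -i 's/O+np.array/O+1*np.array/; s/def B2w(x,y): return/def B2w(x,y):\n    x,y=x\/1000,y\/1000; return/' h.py; python3 - <<'E'
from h import *
c=cam("wrist"); p=onz(c,[[315,263]],.146)[0]; print(p, np.degrees(np.arctan2(p[1]-O[1],p[0]-O[0])), np.hypot(*(p[:2]-O)))
go(p[0],p[1],.105,80)
E
```

```text
[0.45479    0.08601176 0.146     ] 170.9301417434658 0.17135243812635279
t 1.45 pos [0.4501 0.0889 0.2175] rot [-179.9    0.4   67.3] F [-0.   0.2 -0.7] w 0.0697
tool shift cm [-1.000e-02  5.700e-01  1.125e+01] twist -12.7
```

Emit:
arm_command:
  translation:
    - [0,0.6,0]
    - [0,0,0]
    - [0,0,3]
    - [0,0,3]
    - [0,0,3]
    - [0,0,1.8]
    - [0,0,0.6]
    - [0,0,0]
  twist: [-6.5,-6.5,0,0,0,0,0,0]

```text
time_s: 2.45
tool_pos: [0.4518, 0.0933, 0.099]
tool_rot: [-179.6, 0.2, 81.2]
force: [0.8, 0.3, 0.9]
grip_width: 0.0699
```

```bash
python3 - <<'E'
from h import *
go(.4553,.085,.105,80)
E
```

```text
t 2.45 pos [0.4518 0.0933 0.099 ] rot [-179.6    0.2   81.2] F [0.8 0.3 0.9] w 0.0699
tool shift cm [-0.77  0.47 -0.6 ] twist 1.2
```

Emit:
arm_command:
  translation:
    - [-0.8,0.4,0]
    - [0,0,0]
    - [0,0,0]
    - [0,0,0]
    - [0,0,0]
    - [0,0,0]
    - [0,0,0]
  twist: [0,0,0,0,0,0,0]
  grip: 0
  force: 12

```text
time_s: 3.32
tool_pos: [0.4563, 0.0852, 0.1014]
tool_rot: [-179.8, 0.1, 81.2]
force: [-0.4, 0.9, -0.9]
grip_width: 0.0261
```

```bash
cat >> h.py <<'E'
def hand():
    T,o=tool(); v=T[:2,3]-O; a=np.degrees(np.arctan2(v[1],v[0]))%360; t=np.array([-v[1],v[0]])/np.hypot(*v); F=o["force"][:2]
    print("handle ang",round(a,2),"r",np.hypot(*v).round(4),"Ftan(ccw)",(F@t).round(2),"Frad",(F@v/np.hypot(*v)).round(2), "tangent yaw",round((a+90)%180,1), "M",o["wrist_torque"].round(2))
E
python3 - <<'E'
from h import *
go(.4553,.085,.105,80);hand()
E
```

```text
t 3.33 pos [0.4563 0.0852 0.1014] rot [-1.798e+02  1.000e-01  8.120e+01] F [-0.4  0.9 -0.9] w 0.0261
tool shift cm [-0.03 -0.1  -0.36] twist 1.2
handle ang 171.13 r 0.1697 Ftan(ccw) -0.86 Frad 0.52 tangent yaw 81.1 M [ 0.1  -0.07  0.02]
```

Emit:
arm_command:
  translation:
    - [-0.4,0,0]
    - [-0.4,0,0]
    - [-0.4,0,0]
    - [0,0,0]
  twist: [-1.3,-1.3,-1.3,0]
  force: 25

```text
time_s: 3.82
tool_pos: [0.455, 0.0724, 0.1014]
tool_rot: [-179.8, 0.0, 85.4]
force: [0.3, -0.4, 0.1]
grip_width: 0.0253
```

```bash
python3 -c "
from h import *
hand()"
```

```text
handle ang 175.46 r 0.1695 Ftan(ccw) 0.34 Frad -0.31 tangent yaw 85.5 M [ 0.02 -0.08  0.15]
```

Emit:
arm_command:
  translation:
    - [-0.3,0,0]
    - [-0.3,0,0]
  twist: [-1,-1]

```text
time_s: 4.08
tool_pos: [0.4547, 0.0665, 0.1014]
tool_rot: [-179.8, 0.0, 87.6]
force: [1.1, 0.4, -0.9]
grip_width: 0.0255
```

```bash
python3 -c "
from h import *
hand()"
```

```text
handle ang 177.46 r 0.1695 Ftan(ccw) -0.41 Frad -1.07 tangent yaw 87.5 M [ 0.16 -0.16  0.  ]
```

Emit:
arm_command:
  translation:
    - [-0.3,0,0]
    - [-0.2,0,0]
  twist: [-1,-0.7]

```text
time_s: 4.32
tool_pos: [0.4546, 0.0618, 0.1014]
tool_rot: [-179.9, -0.1, 89.4]
force: [1.6, 4.7, -2.3]
grip_width: 0.0257
```

```bash
python3 -c "
from h import *
hand()"
```

```text
handle ang 179.07 r 0.1694 Ftan(ccw) -4.74 Frad -1.52 tangent yaw 89.1 M [ 1.01 -0.18 -0.12]
```

Emit:
arm_command:
  translation:
    - [-0.2,0,0]
  twist: [-0.7]

```text
time_s: 4.45
tool_pos: [0.4546, 0.0613, 0.1015]
tool_rot: [-179.9, -0.2, 90.1]
force: [2.1, 7.5, -2.8]
grip_width: 0.0255
```

```bash
python3 -c "
from h import *
hand()"
```

```text
handle ang 179.22 r 0.1694 Ftan(ccw) -7.55 Frad -2.0 tangent yaw 89.2 M [ 1.46 -0.22 -0.42]
```

Emit:
arm_command:
  translation:
    - [-0.4,0,0]
  twist: [0]

```text
time_s: 4.58
tool_pos: [0.4547, 0.0605, 0.1016]
tool_rot: [-179.9, -0.5, 90.1]
force: [1.6, 12.7, -2.9]
grip_width: 0.0253
```

```bash
python3 -c "
from h import *
hand()"
```

```text
handle ang 179.48 r 0.1693 Ftan(ccw) -12.76 Frad -1.5 tangent yaw 89.5 M [ 2.4  -0.18 -0.34]
```

Emit:
arm_command:
  translation:
    - [-0.6,0,0]
    - [-0.6,0,0]
  twist: [-0.5,-1]

```text
time_s: 4.82
tool_pos: [0.455, 0.058, 0.1015]
tool_rot: [180.0, -1.2, 91.9]
force: [3.2, 14.5, -4.3]
grip_width: 0.0252
```

```bash
python3 -c "
from h import *
hand()"
```

```text
handle ang 180.34 r 0.169 Ftan(ccw) -14.5 Frad -3.32 tangent yaw 90.3 M [ 2.15 -0.31 -0.38]
```

Emit:
arm_command:
  translation:
    - [-0.7,0,0]
    - [-0.7,0,0]
    - [-0.7,0,0]
  twist: [0,0,-0.5]

```text
time_s: 5.2
tool_pos: [0.4552, 0.0528, 0.1014]
tool_rot: [179.8, -2.3, 93.1]
force: [1.4, 15.6, -2.6]
grip_width: 0.0256
```

```bash
python3 -c "
from h import *
hand()"
```

```text
handle ang 182.09 r 0.1689 Ftan(ccw) -15.51 Frad -1.97 tangent yaw 92.1 M [ 1.98 -0.25 -0.09]
```

Emit:
arm_command:
  translation:
    - [-0.7,0,0]
    - [-0.7,0,0]
  twist: [0,0]

```text
time_s: 5.45
tool_pos: [0.4555, 0.0501, 0.1013]
tool_rot: [179.8, -3.0, 93.7]
force: [-0.1, 16.8, -1.2]
grip_width: 0.026
```

```bash
python3 -c "
from h import *
hand(); cam('top','t2.png')
im=cv2.imread('pics/t2.png'); cv2.imwrite('pics/t2c.png',cv2.resize(im[180:310,210:370],None,fx=5,fy=5,interpolation=2))"
```

```text
handle ang 183.04 r 0.1688 Ftan(ccw) -16.77 Frad -0.83 tangent yaw 93.0 M [ 2.04 -0.15 -0.06]
```

Emit:
arm_command:
  translation:
    - [0.3,0,0]
    - [0,0,0]
    - [0,0,0]
    - [0,0,0]
    - [0,0,-2.5]
    - [0,0,-4]
    - [0,0,-2]
    - [0,0,0]
  twist: [0,0,0,0,0,0,0,0]
  grip: 70

```text
time_s: 6.5
tool_pos: [0.4541, 0.045, 0.1879]
tool_rot: [180.0, -2.8, 93.6]
force: [-0.8, -1.3, 0.2]
grip_width: 0.0608
```

```bash
python3 -c "
from h import *
hand(); go(.694,-.048,.17,83)"
```

```text
handle ang 184.71 r 0.1705 Ftan(ccw) 1.25 Frad 0.92 tangent yaw 94.7 M [-0.06  0.01  0.03]
t 6.5 pos [0.4541 0.045  0.1879] rot [180.   -2.8  93.6] F [-0.8 -1.3  0.2] w 0.0608
tool shift cm [-10.86  23.36   1.27] twist 10.6
```

Emit:
arm_command:
  translation:
    - [-1.8,3.9,0.2]
    - [-1.8,3.9,0.2]
    - [-1.8,3.9,0.2]
    - [-1.8,3.9,0.2]
    - [-1.8,3.9,0.2]
    - [-1.8,3.9,0.2]
    - [0,0,0]
    - [0,0,0]
  twist: [0,0,0,0,0,0,10.5,0]

```text
time_s: 7.5
tool_pos: [0.6967, -0.0522, 0.1554]
tool_rot: [-178.6, -2.4, 82.9]
force: [-0.0, 0.4, 0.3]
grip_width: 0.0609
```

```bash
python3 -c "
from h import *
go(.694,-.048,.045,83); cam('wrist','w3.png')"
```

```text
t 7.5 pos [ 0.6967 -0.0522  0.1554] rot [-178.6   -2.4   82.9] F [-0.   0.4  0.3] w 0.0609
tool shift cm [-0.09 -0.06 11.05] twist -0.1
```

View pics/w3.png

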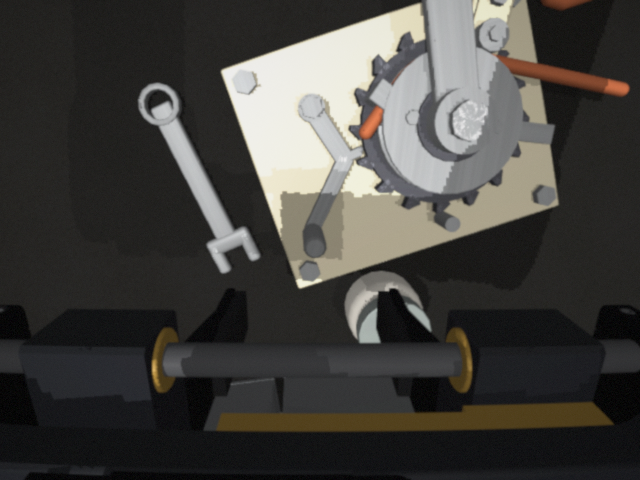

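The wrist view shows the knob top near (314,240), the nose in a tooth gap at about (355,155), and the grease jar close by at (380,310). I'll check the clearance from jar to finger.

```bash
python3 -c "
from h import *
k=dict(np.load('top.npz')); print('jar',onz(k,[[300,175]],.062)); c=cam('wrist'); print('knob',onz(c,[[314,240]],.076),'jar',onz(c,[[390,322]],.062)); T,o=tool()
for s in(-1,1): print('finger back',(T@[s*.045,0,0,1])[:2], (T@[s*.03,0,0,1])[:2])"
```

```text
jar [[0.77466933 0.00401937 0.062     ]]
knob [[ 0.68556876 -0.04649887  0.076     ]] jar [[0.7604305  0.00279589 0.062     ]]
finger back [ 0.69089421 -0.09635427] [ 0.69272154 -0.08147989]
finger back [ 0.7018582  -0.00710803] [ 0.70003087 -0.02198241]
```

Emit:
arm_command:
  translation:
    - [-0.1,-0.2,2]
    - [0,0,3]
    - [0,0,3]
    - [0,0,2]
    - [0,0,0.6]
    - [0,0,0]
    - [0,0,0]
  twist: [0,0,0,0,0,0,0]
  grip: 50

```text
time_s: 8.48
tool_pos: [0.6901, -0.0456, 0.0455]
tool_rot: [-178.8, -2.6, 83.5]
force: [0.5, -0.1, 0.4]
grip_width: 0.0436
```

```bash
python3 -c "
from h import *
go(.692,-.048,.043,83)"
```

```text
t 8.47 pos [ 0.6901 -0.0456  0.0455] rot [-178.8   -2.6   83.5] F [ 0.5 -0.1  0.4] w 0.0436
tool shift cm [-0.23  0.22  0.24] twist 0.5
```

Emit:
arm_command:
  translation:
    - [-0.2,0.2,0.2]
    - [0,0,0]
    - [0,0,0]
    - [0,0,0]
    - [0,0,0]
    - [0,0,0]
  twist: [0,0,0,0,0,0]
  grip: 0
  force: 4

```text
time_s: 9.22
tool_pos: [0.6937, -0.0479, 0.0457]
tool_rot: [-179.0, -2.7, 83.5]
force: [-0.8, -0.0, -0.4]
grip_width: 0.0164
```

```bash
cat >>h.py <<'E'
def pawl():
    T,o=tool(); v=T[:2,3]-B2w(-40,-90); a=np.degrees(np.arctan2(v[1],v[0])-TH-np.arctan2(-28,88)); t=np.array([-v[1],v[0]])/np.hypot(*v)
    print("pawl deg",a.round(2),"r",np.hypot(*v).round(4),"Ftan(ccw)",(o["force"][:2]@t).round(2),"F",o["force"].round(2),"w",round(o["grip_width"],4),"tan yaw",round(83.2+a,1),o["tool_rot"].round(1))
E
python3 -c "
from h import *
pawl();go(.692,-.048,.043,83)"
```

```text
pawl deg -0.0 r 0.0927 Ftan(ccw) -0.11 F [-0.75 -0.02 -0.4 ] w 0.0164 tan yaw 83.2 [-179.    -2.7   83.5]
t 9.22 pos [ 0.6937 -0.0479  0.0457] rot [-179.    -2.7   83.5] F [-0.8 -0.  -0.4] w 0.0164
tool shift cm [-0.04 -0.17  0.27] twist 0.5
```

Emit:
arm_command:
  translation:
    - [-0.2,0,0]
    - [-0.2,0,0]
  twist: [1.2,1.2]

```text
time_s: 9.48
tool_pos: [0.6932, -0.051, 0.0456]
tool_rot: [-178.9, -2.7, 81.0]
force: [-0.4, 0.6, 0.7]
grip_width: 0.0163
```

```bash
python3 -c "
from h import *
pawl()"
```

```text
pawl deg -1.96 r 0.0926 Ftan(ccw) 0.52 F [-0.42  0.59  0.7 ] w 0.0163 tan yaw 81.2 [-178.9   -2.7   81. ]
```

Emit:
arm_command:
  translation:
    - [-0.3,0,0]
    - [-0.3,0,0]
  twist: [1.9,1.9]

```text
time_s: 9.72
tool_pos: [0.692, -0.0572, 0.0455]
tool_rot: [-178.7, -2.6, 77.0]
force: [0.2, 2.0, 1.7]
grip_width: 0.0159
```

```bash
python3 -c "
from h import *
pawl()"
```

```text
pawl deg -5.83 r 0.0926 Ftan(ccw) 1.96 F [0.22 1.96 1.67] w 0.0159 tan yaw 77.4 [-178.7   -2.6   77. ]
```

Emit:
arm_command:
  translation:
    - [-0.4,0,0]
    - [-0.4,0,0]
    - [-0.4,0,0]
  twist: [2.5,2.5,2.5]

```text
time_s: 10.1
tool_pos: [0.6883, -0.0694, 0.0454]
tool_rot: [-178.3, -2.4, 68.9]
force: [-2.0, 1.7, 2.3]
grip_width: 0.0164
```

```bash
python3 -c "
from h import *
pawl()"
```

```text
pawl deg -13.73 r 0.0925 Ftan(ccw) 0.9 F [-1.99  1.7   2.26] w 0.0164 tan yaw 69.5 [-178.3   -2.4   68.9]
```

Clear of the teeth. I'll swing it out to about 20°, then release, lift and go back to the handle.

Emit:
arm_command:
  translation:
    - [-0.4,0,0]
    - [-0.4,0,0]
    - [-0.3,0,0]
    - [0,0,0]
  twist: [2.5,2.5,1.9,0]

```text
time_s: 10.6
tool_pos: [0.6833, -0.0805, 0.0453]
tool_rot: [-177.9, -2.2, 61.5]
force: [-2.0, 0.9, 2.3]
grip_width: 0.0161
```

Emit:
arm_command:
  translation:
    - [0,0,0]
    - [0,0,0]
    - [0,0,0]
    - [0,0,-3]
    - [0,0,-5]
    - [0,0,-5]
    - [0,0,-1]
    - [0,0,0]
  twist: [0,0,0,0,0,0,0,0]
  grip: 45

```text
time_s: 11.6
tool_pos: [0.6847, -0.0891, 0.1856]
tool_rot: [-177.9, -1.9, 61.4]
force: [0.1, 0.4, -1.3]
grip_width: 0.0392
```

```bash
python3 -c "
from h import *
pawl();go(.455,.055,.19,90)
cam('wrist','w4.png'); c=cam('top'); im=c['img']; cv2.imwrite('pics/t4c.png',cv2.resize(im[180:310,210:370],None,fx=5,fy=5,interpolation=2))"
```

```text
pawl deg -25.38 r 0.0981 Ftan(ccw) 0.36 F [ 0.09  0.37 -1.35] w 0.0392 tan yaw 57.8 [-177.9   -1.9   61.4]
t 11.6 pos [ 0.6847 -0.0891  0.1856] rot [-177.9   -1.9   61.4] F [ 0.1  0.4 -1.3] w 0.0392
tool shift cm [  1.68 -27.06   0.59] twist -28.6
```

View pics/w4.png

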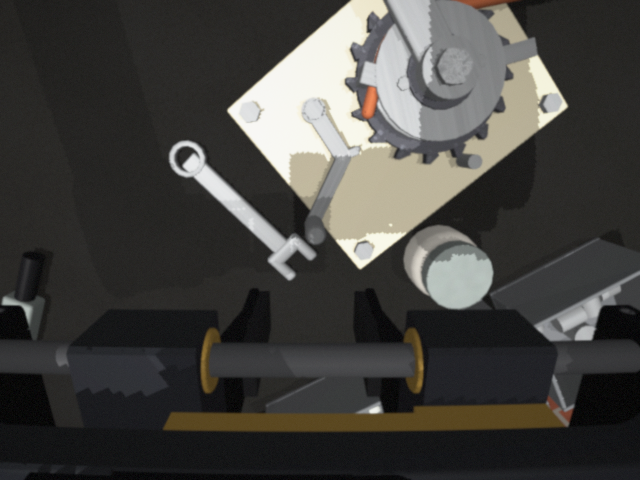

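The wrist view shows the pawl swung out, with its nose at (352,152) clear of the teeth and its knob at (316,228). Nothing else has moved. Returning to the handle.

Emit:
arm_command:
  translation:
    - [0.3,-4.5,0.1]
    - [0.3,-4.5,0.1]
    - [0.3,-4.5,0.1]
    - [0.3,-4.5,0.1]
    - [0.3,-4.5,0.1]
    - [0.2,-4,0.1]
    - [0,0,0]
    - [0,0,0]
    - [0,0,0]
    - [0,0,0]
  twist: [0,0,0,0,0,0,-9.5,-9.5,-9.5,0]
  grip: 80

```text
time_s: 12.95
tool_pos: [0.4408, 0.0592, 0.1716]
tool_rot: [-177.4, -2.2, 91.1]
force: [-0.4, -0.3, 0.3]
grip_width: 0.0697
```

```bash
python3 -c "
from h import *
go(.455,.052,.105,91.5)
c=cam('wrist','w5.png'); print(proj(c,[[.455,.052,.146],[.455,.06,.146]]))"
```

```text
t 12.95 pos [0.4408 0.0592 0.1716] rot [-177.4   -2.2   91.1] F [-0.4 -0.3  0.3] w 0.0697
tool shift cm [-1.    1.71  6.56] twist -0.4
[[297.28849394 312.7913383 ]
 [312.03632062 312.84557054]]
```

View pics/w5.png

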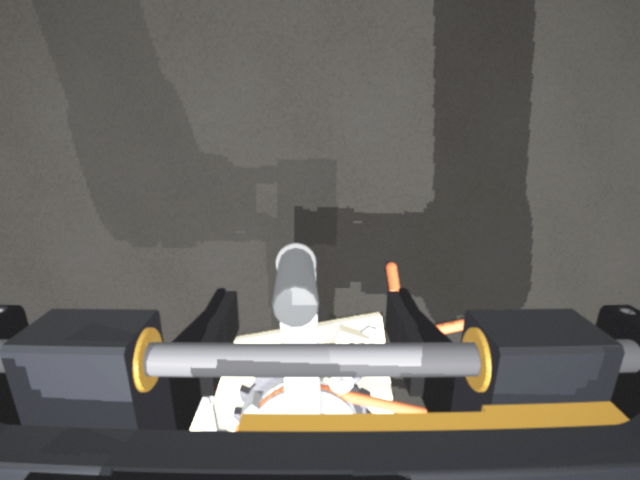

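The grip top is near (297,302), as expected for (0.455, 0.052).

Emit:
arm_command:
  translation:
    - [-1.0,1.7,0]
    - [0,0,2.5]
    - [0,0,3]
    - [0,0,1]
    - [0,0,0]
  twist: [0,0,0,0,0]

```text
time_s: 13.62
tool_pos: [0.4544, 0.0518, 0.1023]
tool_rot: [-177.2, -2.1, 90.3]
force: [-0.4, -1.5, 0.7]
grip_width: 0.0694
```

```bash
python3 -c "
from h import *
go(.4548,.052,.103,91.5)"
```

```text
t 13.62 pos [0.4544 0.0518 0.1023] rot [-177.2   -2.1   90.3] F [-0.4 -1.5  0.7] w 0.0694
tool shift cm [ 0.02  0.04 -0.07] twist -1.2
```

Emit:
arm_command:
  translation:
    - [0,0,0]
    - [0,0,0]
    - [0,0,0]
    - [0,0,0]
    - [0,0,0]
  twist: [0,0,0,0,0]
  grip: 0
  force: 25

```text
time_s: 14.25
tool_pos: [0.4565, 0.0523, 0.105]
tool_rot: [-177.5, -2.2, 90.3]
force: [0.5, 0.8, -0.4]
grip_width: 0.0275
```

Emit:
arm_command:
  translation:
    - [0.5,0,0]
    - [0.6,0,0]
    - [0.6,0,0]
    - [0.6,0,0]
  twist: [1.7,2,2,2]

```text
time_s: 14.75
tool_pos: [0.4568, 0.0737, 0.1052]
tool_rot: [-177.1, -1.5, 82.4]
force: [-0.8, -0.0, 0.3]
grip_width: 0.0253
```

```bash
python3 -c "
from h import *
hand();go(.4548,.052,.103,91.5)"
```

```text
handle ang 174.99 r 0.1678 Ftan(ccw) 0.08 Frad 0.78 tangent yaw 85.0 M [-0.35 -0.12  0.1 ]
t 14.75 pos [0.4568 0.0737 0.1052] rot [-177.1   -1.5   82.4] F [-0.8 -0.   0.3] w 0.0253
tool shift cm [-2.18  0.1   0.15] twist -9.1
```

Emit:
arm_command:
  translation:
    - [0.8,0,0]
    - [1,0,0]
    - [1.2,0,0]
    - [1.2,0,0]
    - [1.2,0,0]
  twist: [1.5,2,2.5,2.5,2.5]

```text
time_s: 15.38
tool_pos: [0.4635, 0.1122, 0.1039]
tool_rot: [-176.6, 0.5, 70.7]
force: [-4.7, -7.8, 5.6]
grip_width: 0.0254
```

```bash
python3 -c "
from h import *
hand();go(.4548,.052,.103,91.5)"
```

```text
handle ang 161.66 r 0.169 Ftan(ccw) 8.89 Frad 1.95 tangent yaw 71.7 M [-1.55  0.74  0.07]
t 15.38 pos [0.4635 0.1122 0.1039] rot [-176.6    0.5   70.7] F [-4.7 -7.8  5.6] w 0.0254
tool shift cm [-5.97  1.17  0.08] twist -20.8
```

Emit:
arm_command:
  translation:
    - [1.3,0,0]
    - [1.3,0,0]
    - [1.3,0,0]
    - [1.3,0,0]
    - [1.3,0,0]
    - [1.3,0,0]
    - [1.3,0,0]
  twist: [3,3,3,3,3,3,3]

```text
time_s: 16.25
tool_pos: [0.4971, 0.1722, 0.1027]
tool_rot: [-176.4, 4.0, 48.2]
force: [-9.3, -7.5, 9.7]
grip_width: 0.0265
```

```bash
python3 -c "
from h import *
hand();go(.4548,.052,.103,91.5)"
```

```text
handle ang 138.26 r 0.1701 Ftan(ccw) 11.83 Frad 1.95 tangent yaw 48.3 M [-0.65  1.    0.15]
t 16.25 pos [0.4971 0.1722 0.1027] rot [-176.4    4.    48.2] F [-9.3 -7.5  9.7] w 0.0265
tool shift cm [-11.76   4.9    0.49] twist -43.3
```

Emit:
arm_command:
  translation:
    - [1.3,0,-0.2]
    - [1.3,0,-0.1]
    - [1.3,0,-0.1]
    - [1.3,0,-0.1]
    - [1.3,0,-0.1]
    - [1.2,0,-0.1]
  twist: [3,3,3,3,3,2.5]

```text
time_s: 17.0
tool_pos: [0.5431, 0.2078, 0.1023]
tool_rot: [-177.7, 7.3, 29.7]
force: [-10.0, -4.6, 7.6]
grip_width: 0.0287
```

```bash
python3 -c "
from h import *
hand();go(.4548,.052,.103,91.5)
c=cam('top'); im=c['img']; cv2.imwrite('pics/t6c.png',cv2.resize(im[180:310,210:370],None,fx=5,fy=5,interpolation=2))"
```

```text
handle ang 118.54 r 0.1694 Ftan(ccw) 11.01 Frad 0.74 tangent yaw 28.5 M [-0.64  1.14  0.09]
t 17.0 pos [0.5431 0.2078 0.1023] rot [-177.7    7.3   29.7] F [-10.   -4.6   7.6] w 0.0287
tool shift cm [-15.27   9.24   1.5 ] twist -61.8
```

View pics/t6c.png

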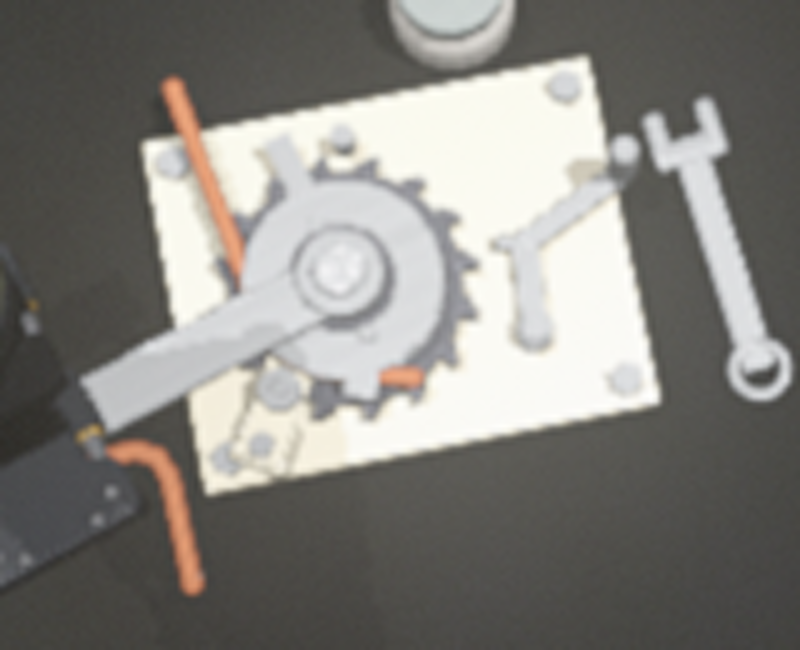

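The top view shows the lug at crop (285,155) about 15° short of the stop stud at (343,138). The pawl is clear at (505,240).

Emit:
arm_command:
  translation:
    - [1.2,0,-0.2]
    - [1.1,0,-0.2]
    - [1,0,-0.1]
  twist: [2.7,2.5,2]

```text
time_s: 17.42
tool_pos: [0.566, 0.2173, 0.1022]
tool_rot: [-178.7, 8.7, 22.0]
force: [-10.9, -4.5, 7.5]
grip_width: 0.0295
```

```bash
python3 -c "
from h import *
hand()"
```

```text
handle ang 110.11 r 0.1686 Ftan(ccw) 11.81 Frad -0.42 tangent yaw 20.1 M [-0.36  1.12  0.14]
```

Emit:
arm_command:
  translation:
    - [0.8,0,-0.1]
    - [0.7,0,-0.1]
    - [0.7,0,-0.1]
  twist: [1,1,1]

```text
time_s: 17.8
tool_pos: [0.5783, 0.221, 0.102]
tool_rot: [-179.2, 10.1, 18.7]
force: [-11.6, -4.4, 5.5]
grip_width: 0.0307
```

```bash
python3 -c "
from h import *
hand()"
```

```text
handle ang 105.75 r 0.1683 Ftan(ccw) 12.37 Frad -1.04 tangent yaw 15.8 M [-0.47  1.09  0.09]
```

Emit:
arm_command:
  translation:
    - [0.6,0,-0.1]
    - [0.6,0,-0.1]
  twist: [0.5,0.5]

```text
time_s: 18.05
tool_pos: [0.5809, 0.2218, 0.1015]
tool_rot: [-179.2, 11.5, 17.7]
force: [-18.2, -5.5, 8.7]
grip_width: 0.0316
```

```bash
python3 -c "
from h import *
hand()"
```

```text
handle ang 104.82 r 0.1684 Ftan(ccw) 19.04 Frad -0.65 tangent yaw 14.8 M [-0.65  2.51  0.18]
```

Emit:
arm_command:
  translation:
    - [0.5,0,0]
    - [0.5,0,0]
    - [0.5,0,0]
  twist: [0,0,0]

```text
time_s: 18.42
tool_pos: [0.5799, 0.2221, 0.1004]
tool_rot: [-179.0, 13.6, 17.7]
force: [-17.4, -5.2, 11.0]
grip_width: 0.0328
```

```bash
python3 -c "
from h import *
hand()
c=cam('top'); im=c['img']; cv2.imwrite('pics/t7c.png',cv2.resize(im[190:260,230:330],None,fx=8,fy=8,interpolation=2))"
```

```text
handle ang 105.13 r 0.1689 Ftan(ccw) 18.15 Frad -0.51 tangent yaw 15.1 M [-0.81  2.41  0.14]
```

View pics/t7c.png

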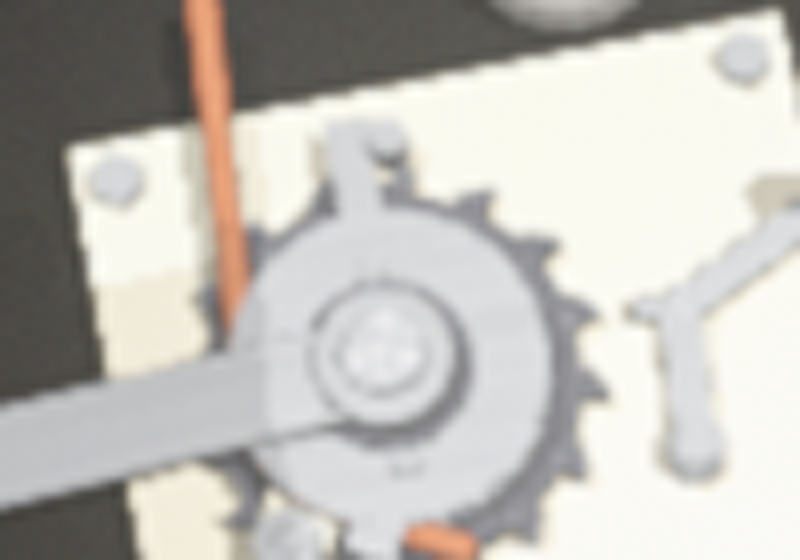

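The view shows the lug at crop (350,150) touching the stop stud at (388,138), so the die is home. The pawl nose at (640,310) is clear of the teeth. Releasing the handle.

Emit:
arm_command:
  translation:
    - [0,0,0]
    - [0,0,0]
    - [0,0,0]
    - [0,0,0]
    - [0,0,-2]
    - [0,0,-4]
    - [0,0,-4]
    - [0,0,0]
  twist: [0,0,0,0,0,0,0,0]
  grip: 85

```text
time_s: 19.48
tool_pos: [0.6035, 0.2276, 0.2038]
tool_rot: [-179.0, 13.8, 17.7]
force: [0.3, -0.2, -0.2]
grip_width: 0.0739
```

```bash
python3 -c "
from h import *
hand();go(.683,-.082,.19,62)"
```

```text
handle ang 96.94 r 0.1699 Ftan(ccw) -0.23 Frad -0.27 tangent yaw 6.9 M [-0.04 -0.26 -0.04]
t 19.48 pos [0.6035 0.2276 0.2038] rot [-179.    13.8   17.7] F [ 0.3 -0.2 -0.2] w 0.0739
tool shift cm [-1.48 31.94  1.25] twist -44.3
```

Emit:
arm_command:
  translation:
    - [-0.2,5.3,0]
    - [-0.2,5.3,0]
    - [-0.2,5.3,0]
    - [-0.2,5.3,0]
    - [-0.2,5.3,0]
    - [-0.2,5.2,0]
    - [0,0,0]
  twist: [0,0,0,0,0,0,0]
  grip: 50

```text
time_s: 20.35
tool_pos: [0.691, -0.084, 0.2006]
tool_rot: [-179.0, 13.8, 18.1]
force: [-0.4, 1.9, 0.7]
grip_width: 0.0439
```

Emit:
arm_command:
  translation:
    - [0,0,0]
    - [0,0,0]
    - [0,0,0]
    - [0,0,0]
    - [0,0,0]
    - [0,0,0]
  twist: [-9,-9,-9,-9,-8,0]

```text
time_s: 21.1
tool_pos: [0.6905, -0.0778, 0.1994]
tool_rot: [-169.1, 8.8, 64.4]
force: [0.0, 0.1, 0.3]
grip_width: 0.0438
```

```bash
python3 -c "
from h import *
T,o=tool(); print(T.round(3))
go(.683,-.082,.12,62);go(.683,-.082,.045)"
```

```text
[[ 0.427  0.873 -0.235  0.691]
 [ 0.891 -0.45  -0.054 -0.078]
 [-0.153 -0.186 -0.97   0.199]
 [ 0.     0.     0.     1.   ]]
t 21.1 pos [ 0.6905 -0.0778  0.1994] rot [-169.1    8.8   64.4] F [0.  0.1 0.3] w 0.0438
tool shift cm [0.53 1.01 7.9 ] twist 2.4
t 21.1 pos [ 0.6905 -0.0778  0.1994] rot [-169.1    8.8   64.4] F [0.  0.1 0.3] w 0.0438
tool shift cm [ 1.68  2.41 15.18] twist None
```

Emit:
arm_command:
  translation:
    - [1.5,2.1,0]
    - [0,0,4]
    - [0,0,4]
    - [0,0,4]
    - [0,0,2]
    - [0,0,0.5]
    - [0,0,0]
  twist: [0,0,0,0,0,0,0]

```text
time_s: 21.98
tool_pos: [0.6824, -0.0761, 0.0492]
tool_rot: [-169.4, 8.9, 63.7]
force: [0.4, -0.1, 1.6]
grip_width: 0.0435
```

```bash
python3 -c "
from h import *
go(.679,-.082,.043);pawl(); cam('wrist','w8.png')"
```

```text
t 21.98 pos [ 0.6824 -0.0761  0.0492] rot [-169.4    8.9   63.7] F [ 0.4 -0.1  1.6] w 0.0435
tool shift cm [-0.58  0.09  0.72] twist None
pawl deg -19.08 r 0.0897 Ftan(ccw) 0.03 F [ 0.37 -0.14  1.58] w 0.0435 tan yaw 64.1 [-169.4    8.9   63.7]
```

View pics/w8.png

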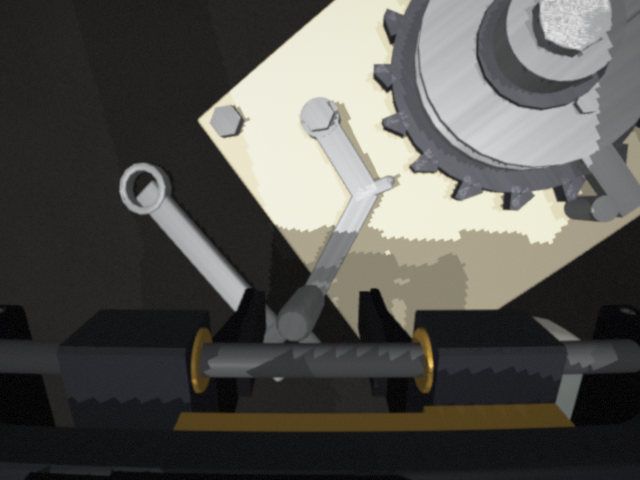

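The wrist view shows the knob at (293,318) between the fingers and the pawl nose at (392,182) clear of the teeth. I'll centre the fingers and close lightly.

Emit:
arm_command:
  translation:
    - [-0.6,0.1,0.5]
    - [0,0,0]
    - [0,0,0]
    - [0,0,0]
    - [0,0,0]
  twist: [0,0,0,0,0]
  grip: 0
  force: 4

```text
time_s: 22.65
tool_pos: [0.6815, -0.0829, 0.0478]
tool_rot: [-169.6, 8.8, 63.6]
force: [-0.2, -0.5, -0.5]
grip_width: 0.0188
```

```bash
python3 - <<'E'
s=open('h.py').read(); s=s.replace("v=T[:2,3]-B2w(-40,-90)","v=(T[:2,3]-.019*T[:2,2])-B2w(-40,-90)"); open('h.py','w').write(s)
E
python3 -c "
from h import *
pawl(); go(.679,-.082,.043)"
```

```text
pawl deg -21.33 r 0.0954 Ftan(ccw) -0.57 F [-0.19 -0.55 -0.46] w 0.0188 tan yaw 61.9 [-169.6    8.8   63.6]
t 22.65 pos [ 0.6815 -0.0829  0.0478] rot [-169.6    8.8   63.6] F [-0.2 -0.5 -0.5] w 0.0188
tool shift cm [ 0.05 -0.17  0.52] twist None
```

Emit:
arm_command:
  translation:
    - [0.4,0,-0.1]
    - [0.4,0,-0.1]
    - [0.4,0,-0.1]
    - [0.4,0,-0.1]
    - [0.4,0,-0.1]
    - [0.4,0,-0.1]
  twist: [-2.5,-2.5,-2.5,-2.5,-2.5,-2.5]

```text
time_s: 23.4
tool_pos: [0.6901, -0.0596, 0.0484]
tool_rot: [-167.5, 5.7, 79.4]
force: [0.2, -1.5, -5.5]
grip_width: 0.0175
```

```bash
python3 -c "
from h import *
pawl()"
```

```text
pawl deg -6.35 r 0.0953 Ftan(ccw) -1.42 F [ 0.2  -1.51 -5.46] w 0.0175 tan yaw 76.8 [-167.5    5.7   79.4]
```

Emit:
arm_command:
  translation:
    - [0.3,0,0]
    - [0.3,0,0]
    - [0.2,0,0]
  twist: [-1.5,-1.5,-0.5]

```text
time_s: 23.78
tool_pos: [0.6918, -0.0515, 0.0483]
tool_rot: [-167.2, 4.9, 83.1]
force: [0.3, -1.8, -3.6]
grip_width: 0.0172
```

```bash
python3 -c "
from h import *
pawl()"
```

```text
pawl deg -1.33 r 0.0955 Ftan(ccw) -1.77 F [ 0.26 -1.82 -3.6 ] w 0.0172 tan yaw 81.9 [-167.2    4.9   83.1]
```

Emit:
arm_command:
  translation:
    - [0.2,0,0]
    - [0.2,0,0]
  twist: [0,0]

```text
time_s: 24.02
tool_pos: [0.6926, -0.048, 0.0484]
tool_rot: [-167.2, 4.9, 83.1]
force: [-0.3, -1.2, -2.5]
grip_width: 0.017
```

```bash
python3 -c "
from h import *
pawl()"
```

```text
pawl deg 0.82 r 0.0958 Ftan(ccw) -1.19 F [-0.35 -1.16 -2.5 ] w 0.017 tan yaw 84.0 [-167.2    4.9   83.1]
```

Emit:
arm_command:
  translation:
    - [0.15,0,0]
    - [0.15,0,0]
  twist: [0,0]

```text
time_s: 24.28
tool_pos: [0.6928, -0.0471, 0.0484]
tool_rot: [-167.2, 5.1, 83.1]
force: [0.2, -4.6, -2.1]
grip_width: 0.0175
```

```bash
python3 -c "
from h import *
pawl()"
```

```text
pawl deg 1.39 r 0.0959 Ftan(ccw) -4.53 F [ 0.18 -4.57 -2.1 ] w 0.0175 tan yaw 84.6 [-167.2    5.1   83.1]
```

The force has risen to 4.5 N, so the pawl is fully in against its end. I'll release, retreat and check.

Emit:
arm_command:
  translation:
    - [0,0,0]
    - [0,0,0]
    - [0,0,0]
    - [0,0,-3]
    - [0,0,-5]
    - [0,0,-5]
    - [0,-3,-2]
    - [0,0,0]
  twist: [0,0,0,0,0,0,0,0]
  grip: 40

```text
time_s: 25.28
tool_pos: [0.6997, -0.0277, 0.2061]
tool_rot: [-167.3, 4.6, 83.3]
force: [-0.5, 0.4, 0.1]
grip_width: 0.0349
```

```bash
python3 -c "
from h import *
go(.65,-.05,.25); cam('wrist','w9.png')"
```

```text
t 25.27 pos [ 0.6997 -0.0277  0.2061] rot [-167.3    4.6   83.3] F [-0.5  0.4  0.1] w 0.0349
tool shift cm [-3.14 -5.47 -3.02] twist None
```

View pics/w9.png

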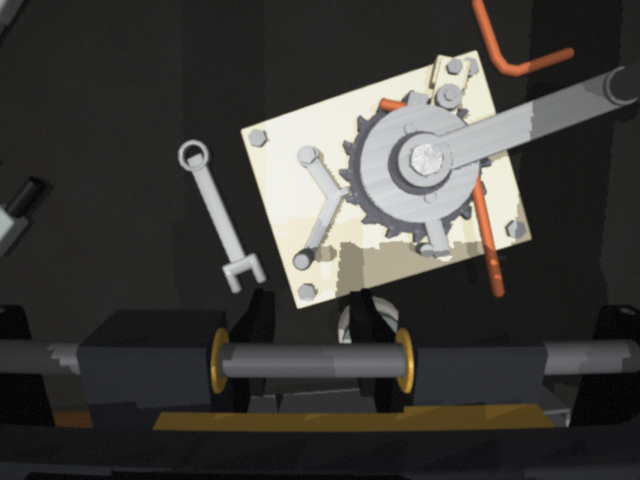

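The view shows the nose at (343,190) back between the teeth and the knob at (302,258). The lug is against the stop at (435,240), and the jar, spanner and elbow have not moved. One last check before handing in: project the expected knob positions and compare the top view with the start.

```bash
python3 -c "
from h import *
c=cam('wrist')
for a in (0,-3,-6):
    q=np.radians(a)+np.arctan2(-28,88); print(a,proj(c,[[*B2w(-40+92.3*np.cos(q)*1,-90+92.3*np.sin(q)),.076],[*B2w(-40,-90),.026]]).round(1).tolist())
k=dict(np.load('top.npz')); n=cam('top'); d=cv2.absdiff(k['img'],n['img']).max(2); m=(d>40).astype(np.uint8); 
for x in cv2.findContours(m,0,2)[0]:
    if cv2.contourArea(x)>15: print(cv2.boundingRect(x))
k2=n['img']; g=lambda im: im[185:235,305:335]; cv2.imwrite('pics/end.png',cv2.resize(np.hstack([g(k['img']),g(k2)]),None,fx=10,fy=10,interpolation=2))
"
```

```text
0 [[299.7, 264.0], [305.9, 157.3]]
-3 [[293.8, 263.8], [305.9, 157.3]]
-6 [[287.8, 263.3], [305.9, 157.3]]
(283, 469, 24, 11)
(289, 416, 6, 16)
(9, 410, 20, 38)
(179, 311, 128, 169)
(216, 269, 17, 8)
(198, 241, 11, 12)
(240, 215, 4, 10)
(239, 207, 8, 7)
(205, 39, 133, 273)
```

View pics/end.png

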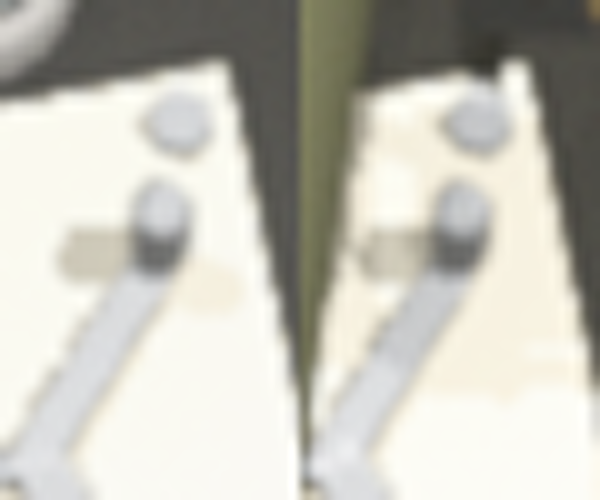

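```bash
python3 -c "
from h import *
k=dict(np.load('top.npz')); c=cam('wrist'); print(proj(c,onz(k,[[217,274],[241.5,270],[249,297]],.005)).round(0)); print(tool()[1]['force'].round(1))
print(env.sign_off())"
```

```text
[[570.  55.]
 [505.  74.]
 [476.   3.]]
[ 0.1 -0.  -0.4]
the job is handed in; nothing more can be done
None
```

The job is done and handed in at about 25 s of the 72 s allowed. The sign-off gave no verdict.

**What I did**
- **Easing forward:** I eased the handle forward about 3.7° beyond where the load came onto it, with about 16 N at the grip.
- **Pawl out:** I swung the pawl out about 21°. It moved freely at about 2 N.
- **Die home:** I turned the die back until the force at the grip rose from about 12 N to 19 N, with the lug seen on the stop stud.
- **Pawl in:** I swung the pawl back in until it met its end at about 4.5 N, then let go and backed away.

**Last checks**
- **Pawl:** In the top view the knob is in the same place as in the starting picture.
- **Die:** The lug lies on the stop in the last wrist view. I could not measure the force on the stop after letting go; it rests on the die being stiff.
- **Other things:** The elbow agrees with its starting position to a few pixels. The spanner and jar look unmoved. I did not measure the rest.
- **Robot:** The wrist force was about zero when I handed in, with the arm clear of everything.

**Disagreements**
- With the fingers still on the knob at its end, the pawl angle read +1.4°. I put that down to the tilted gripper, since the picture shows the pawl fully in.
- The first wrist-camera reading of the knob was about 8 mm off the top-camera position. I went by the top camera and the bender's given dimensions, and both grasps on the knob came out right.
- The gripper picked up up to 14° of tilt while turning the die back, which did not affect the result.

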